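Load a roller into the length gauge

ROBOT

A 6-joint arm with a two-finger parallel gripper is mounted at the origin on the work surface. World frame = base frame: x ahead of the robot, y to its left, z up, the work surface at z = 0. Lengths are in mm, angles in degrees, forces in N, time in s.
With the tool pointing down it reaches from about 350 to 850 mm from the base axis. Payload 8.1 kg.
Tool frame: the origin (TCP) lies at the very end of the fingers, on their centre line; the grasp point (between the pads) lies 19 mm behind it (r.grip_depth is the distance from the TCP to the grasp point, in mm); y points along the fingers, z is the direction in which the jaws open and shut, and the axes are right-handed (so a half turn about y gives the same grasp; the last joint's range is limited). The gripper opens to 85 mm and grips with 20 to 120 N. Pads are 22 mm wide; open, the fingers measure 114 mm over their backs; the gripper's body (76 mm by 85 mm) begins 54 mm behind the grasp point. The pads swing forward as they close: fully open they stand 13 mm farther back than shut.
Start: joints at [-70.726, 7.471, 85.268, -0, 87.261, -4.893], TCP at [245.662, -547.408, 231.292] pointing down, gripper open.
Joint ranges: [-169.43, 169.43], [-51.17, 129.36], [1.28, 143.12], [-76.62, 256.62], [0, 156.53], [-152.29, 152.29]. Speed limits (degrees/s): [136.94, 136.94, 159.86, 180, 180, 180].

INTERFACE

Orientations are given as [roll, pitch, yaw] about the fixed x, y, z axes, in that order (R = Rz(yaw) Ry(pitch) Rx(roll)).
In Python, from bench import readout, eyes, r gives the robot as it stands. The module is installed in compiled form; this text tells all that it offers.
- The arm moves only by the tool move_arm, never from a script. Its argument "motion" is text: rows parted by semicolons, each of 6 numbers parted by spaces: the shift along the world's x, y, z in cm, then the turn, a rotation vector about the world's x, y, z in degrees. A call has 1 to 10 rows; each row is the pose to reach, as a shift and turn from the pose commanded when the call began; what a row does not reach only later rows make up. A row lasts 1/12 s, in which the tool goes at most 41.7 mm and 7.16 degrees, less where a joint would pass 70% of its speed; a pose out of reach is approached as far as the arm can. A call with a gripper value outside its range is refused whole. "fingers" is the finger opening in cm, from 0 to 8.54, set as the call begins (left out, the last holds). The fingers move at their own pace and stop on an object; "squeeze" is the grip in N (left out, the last holds). Time passes only in rows, so rows that repeat a pose let the fingers close. It gives the time, the measured TCP pose, the force and the opening at its end, in the units of the state.
- readout.sense(): the state, without advancing time (a new reading comes with each control period).
- eyes.snapshot(name): name is "scene" or "top" or "wrist"; returns a dict with "image" (420x560x3 uint8, blue, green, red), "fx", "fy", "cx", "cy" (pixels), "world_to_cam" (4x4, takes a point from world to camera coordinates). Camera axes: x right, y down, z forward; pixel columns grow to the right and rows downward; lengths in mm; the calibration is good to about 2 mm. A picture is of the moment at which its call begins. There is no depth.
- r.hand_in(): hands the job in, once; it reports no verdict.
The state is a dict: "time": time; "joint_pos": joint angles; "qd": joint speeds; "joint_efforts": joint torques, N m; "tool_pos": TCP position; "tcp_rot": TCP orientation; "ft_force": force on the tool from outside, world axes, zero at the start; "wrist_torque": the same for the moment, N m; "finger_gap": finger opening in mm.
Only numpy, scipy, OpenCV 4.12 (cv2) and the standard library are available. Lean on these libraries where they do the work, as an engineer would, in place of code of your own. Each camera call takes 0.05 s, during which the arm holds its last target. There are 200 camera calls.

TASK

Load the steel roller that lies at the foot of the blue sloped gutter into the gauge: with the fingertips, push it steadily up the gutter and over the crest until it has settled in the brass-coloured nest against the stop, where it cannot roll back; do not flick it or let it run away, and do not grip or lift it. Then push the lever with the black ball knob all the way over towards the gutter, which brings the gauge's probe up to the roller. Leave the tray, the brass master, the oil bottle and the screwdriver where they are.

Things in the scene. Friction and masses are not known exactly. Their poses are not given: they have to be found in the camera images.
- roller: The roller to check: solid ground-steel bearing roller, 50 mm diameter, 46 mm long, about 0.7 kg, smooth, lightly oiled (slippery, rolls freely). Origin at its centre, x along its axis. It starts lying across the foot of the gutter against a low lip and rolls back there if let go on the slope. 1 to 2 N moves it uphill.
- gutter: Blue straight gutter of the gauge, fixed, at another place and yaw each time. Origin on the floor's middle line, 45 mm above the bench. x: across, level, towards the dial and lever; y: uphill along the floor, 8 degrees above level; z: square to the floor. Floor z = 0, 49 mm wide, between rails 5 mm thick with tops 12 mm above the floor. All offsets given in 'gutter frame' are in these axes.
- lip (a point): Upper inner edge of the low lip across the gutter's foot: 8 mm thick (gutter frame y -123 to -115 mm), 10 mm high. The roller's centre starts 20 mm uphill of this edge, at gutter frame y = -94.5, z = 25 mm. Behind the lip is free room for the fingers.
- crest (a point): Crest, where the blue floor ends (gutter frame y = 60 mm, z = 0) and the brass-coloured nest floor begins, which is 47 mm long and falls 6 degrees below level to the steel stop (36 mm high, 12 mm thick). Once its centre is some 5 mm past the crest (gutter frame y = 65 mm), the roller rolls down to the stop by itself.
- nest (a point): Fixed point: centre of the roller when it lies home against the stop (gutter frame y = 87, z = 19 mm; 76 mm above the bench). The roller has 1.5 mm play to each side. Beside the nest on the -x side a steel anvil block stands against the rail: 12 mm thick, 22 mm long, top about 27 mm above the gutter's floor plane.
- dial (a point): Centre of the face of the fixed digital dial gauge, lying on its back 88 mm above the bench, 92 mm to the +x side of the nest; 58 mm diameter, a cap reaching 134 mm from the gutter's middle line. Its steel clamp block (16 x 26 mm, top 89 mm above the bench) stands 45 to 61 mm from that line; the thin probe reaches from it towards the nest.
- lever_knob (a point): Centre of the lever's black ball knob, 28 mm diameter, on a steel rod of 8 mm diameter, 80 mm from the pivot. The pivot stands 80 mm to the +x side of the gutter's middle line, 63 mm above the bench, level with a point 56 mm (level) uphill of the nest. The knob is 137 mm above the bench at both ends of its swing, 143 mm in the middle.
- lever (a joint): Lever angle, rad. 0: leaning 0.4 rad away from the gutter, knob 111 mm from the gutter's middle line, probe drawn back; 0.8: fully over against its end stop, leaning towards the gutter, knob 49 mm from the line, probe at the roller. The knob swings along the gutter frame's -x, 62 mm in all. Starts at 0 to 0.12; needs 1 to 3 N at the knob; stays where it is left.
- tray: Bystander: open stainless steel tray, 120 x 200 x 40 mm, with four finished rollers standing in it (to 49 mm high), on the dial side of the gauge. Origin under its centre, long side along y.
- master: Bystander: brass setting master, an upright cylinder of 50 mm diameter, 50 mm high, on the side of the gutter away from the dial. Origin under its centre.
- oil: Bystander: yellow oil bottle with a red cap, 40 mm diameter, 110 mm high, beyond the uphill end of the gauge. Origin under its centre.
- screwdriver: Bystander: screwdriver 170 mm long lying on the bench beside the lower half of the gauge, on the side away from the dial. Handle at its -x end.
Things that resemble listed ones, but are neither listed nor needed, are in the scene too. There is more than one size of the roller; the job needs the smallest.

How it is judged (in metres and radians):
On the way, in this order (a step that is already met when the one before it is completed fails the run):
1. the roller has settled in the nest against the stop (horizontal distance between roller and nest below 0.005 m and z of roller in the frame of gutter below 0.023 m and linear speed of roller below 0.03 m/s), for 0.3 s.
2. then the lever is pushed fully over towards the gutter (value of joint lever above 0.68 rad), for 0.1 s.
At the end, for the whole second after the job is handed in: The roller lies at rest in the nest against the stop (centre within 5 mm of the nest point horizontally, slower than 0.03 m/s) and the lever is over by at least 0.68 of its 0.8 rad (all of step 1 and value of joint lever above 0.68 rad); the robot touches nothing.
It fails at once if the roller is lifted: more than 9 mm off the gutter's floor (z of roller in the frame of gutter above 0.034 m).
It fails at once if the roller is flicked or runs away: faster than 0.4 m/s (linear speed of roller above 0.4 m/s).
It fails at once if the roller is gripped or jammed: more than 30 N from the fingers (contact force between the fingers and roller above 30 N).
It fails at once if the steel tray, brass master, oil bottle, screwdriver: one of them is moved by more than 15 mm (distance of any of tray, master, oil, screwdriver from where it was at the start of the episode above 0.015 m).
It also fails if it takes over 48 s, if anything falls off the work surface, if the arm or the gripper's body presses on something with over 40 N, if the wrist force passes 120 N, or if a joint passes its speed limit or range.

## Working session

There is one attempt and no reset: what is moved stays moved. The work goes in short steps, Python scripts to look and compute and a tool call to move; the robot and the scene stay as the last step left them, time stands still between calls to the robot, and variables do not carry over. Pictures are saved under pics/ and viewed, about 8 in all and at most 12, crops included, and the job is handed in when it is done.

Besides the shell and the picture viewer there is one more tool, called after ">>>" in YAML: its name, and indented under it one key for each argument. move_arm: Moves the arm, as the interface text tells. Its arguments: {"type":"object","properties":{"motion":{"type":"string"},"fingers":{"type":"number"},"squeeze":{"type":"number"}},"required":["motion"]}

```bash
mkdir -p pics; cat > h.py <<'E'
import numpy as np,cv2
from bench import readout,eyes,r
def ray(s,u,v):
    M=np.array(s["world_to_cam"]);R=M[:3,:3];t=M[:3,3]
    return -R.T@t, R.T@np.array([(u-s["cx"])/s["fx"],(v-s["cy"])/s["fy"],1])
def onz(s,u,v,z):
    o,d=ray(s,u,v);return o+d*(z-o[2])/d[2]
def proj(s,p):
    M=np.array(s["world_to_cam"]);c=M[:3,:3]@np.array(p)+M[:3,3]
    return np.array([s["fx"]*c[0]/c[2]+s["cx"],s["fy"]*c[1]/c[2]+s["cy"]])
E
python3 - <<'E'
from h import *
import pickle
for n in("scene","top"):
    s=eyes.snapshot(n);cv2.imwrite(f"pics/{n}1.png",s["image"]);pickle.dump(s,open(n+".pkl","wb"))
    print(n,s["fx"],ray(s,280,210))
print(readout.sense())
E
```

```text
scene 466.547995162363 (array([ 865.00815489, -540.44953717,  895.13087768]), array([-0.30652359,  0.54045065, -0.7836855 ]))
top 518.3367888861538 (array([ 332.29942042,  -17.77027183, 1271.34064151]), array([ 0.16822978,  0.01146437, -0.98574806]))
{'time': 0.1, 'joint_pos': array([-7.07263928e+01,  7.51186662e+00,  8.53231259e+01, -2.49030792e-03,
        8.72615527e+01, -4.89268351e+00]), 'qd': array([ 0.05913251,  0.02731924, -0.15871288,  0.02911806, -0.03206194,
       -0.04342368]), 'joint_efforts': array([ 6.50832612e-05, -5.70952678e+01, -5.01941621e+01, -2.58861710e-04,
        8.16697022e-03, -8.79532035e-05]), 'tool_pos': array([ 245.47671312, -546.9418272 ,  230.33718714]), 'tcp_rot': array([-9.00964056e+01,  5.75611002e-03, -1.55833593e+02]), 'ft_force': array([ 1.00598444, -0.57873295,  0.26813337]), 'wrist_torque': array([ 0.01066945, -0.00997728, -0.05179372]), 'finger_gap': 85.54812071604283}
```

View pics/top1.png

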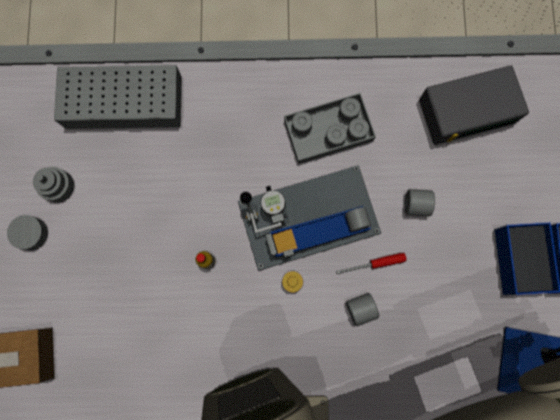

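View pics/scene1.png

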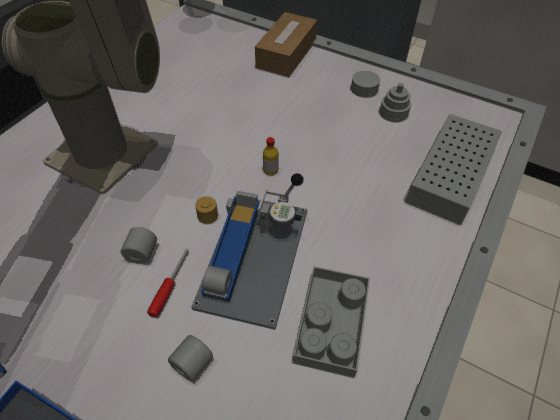

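Both views show the same scene. The roller in the gutter is at top (357,218) and scene (216,280). Look-alikes are the loose rollers at top (420,202) and (362,308), plus four in the tray at about (330,125). The one in the gutter fits the description. The brass nest is at top (285,241), the knob at (246,198) and the dial at (273,202).

```bash
python3 - <<'E'
from h import *
import pickle
for n,(x0,y0,x1,y1) in {"top":(230,165,390,275),"scene":(190,165,320,330)}.items():
    s=pickle.load(open(n+".pkl","rb"));im=s["image"]
    hsv=cv2.cvtColor(im,cv2.COLOR_BGR2HSV)
    for nm,lo,hi in(("blue",(100,120,40),(125,255,255)),("brass",(12,110,80),(28,255,255)),("black",(0,0,0),(180,255,35))):
        m=cv2.inRange(hsv,lo,hi);k=np.zeros_like(m);k[y0:y1,x0:x1]=m[y0:y1,x0:x1]
        cs=[c for c in cv2.findContours(k,cv2.RETR_EXTERNAL,cv2.CHAIN_APPROX_NONE)[0] if cv2.contourArea(c)>25]
        for c in cs: print(n,nm,cv2.contourArea(c),np.round(cv2.minAreaRect(c)[0],1),np.round(cv2.boxPoints(cv2.minAreaRect(c)),1).tolist())
    f=5 if n=="top" else 3.6
    cv2.imwrite(f"pics/{n}crop.png",cv2.resize(im[y0:y1,x0:x1],None,fx=f,fy=f,interpolation=cv2.INTER_CUBIC))
E
```

```text
top blue 1395.0 [320.1 230.9] [[270.3999938964844, 230.6999969482422], [362.79998779296875, 205.39999389648438], [369.79998779296875, 231.0], [277.3999938964844, 256.3999938964844]]
top brass 351.0 [284.2 241. ] [[271.6000061035156, 234.8000030517578], [290.5, 228.5], [296.70001220703125, 247.10000610351562], [277.79998779296875, 253.39999389648438]]
top black 80.0 [245.4 197.9] [[238.5, 200.89999389648438], [242.8000030517578, 190.8000030517578], [252.3000030517578, 194.89999389648438], [248.0, 205.0]]
scene blue 1447.0 [231.  247.1] [[201.1999969482422, 292.3999938964844], [233.1999969482422, 193.0], [260.70001220703125, 201.89999389648438], [228.6999969482422, 301.20001220703125]]
scene brass 247.0 [241.5 213.3] [[229.89999389648438, 218.39999389648438], [232.8000030517578, 204.1999969482422], [253.1999969482422, 208.1999969482422], [250.3000030517578, 222.5]]
scene brass 235.5 [205.5 204.5] [[196.0, 197.0], [215.0, 197.0], [215.0, 212.0], [196.0, 212.0]]
scene black 87.0 [296.5 179. ] [[291.0, 174.0], [302.0, 174.0], [302.0, 184.0], [291.0, 184.0]]
```

View pics/topcrop.png

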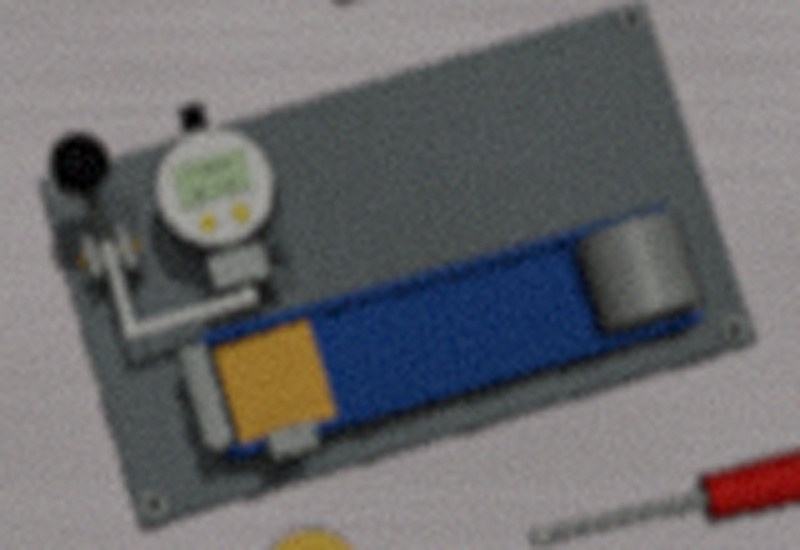

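The crop confirms the roller at the gutter foot, top pixel (358,219), on the right. The crest line's middle is at (294.8,238.4), the dial centre at (273,202.5) and the knob at (245.5,198). Uphill is image left (+y), and the dial side is +x.

```bash
python3 - <<'E'
from h import *
import pickle
from scipy.optimize import least_squares
s=pickle.load(open("top.pkl","rb"));c=pickle.load(open("scene.pkl","rb"))
G={"roller":(0,-97.1,56.6),"crest":(0,59.4,53.4),"dial":(92,83.5,88),"knob":(109,139.5,137.5)}
px={"roller":(358,219),"crest":(294.8,238.4),"dial":(273,202.5),"knob":(245.4,197.9)}
W={k:onz(s,*px[k],G[k][2]) for k in G}
f=lambda p,q:np.array([p[0]+q[0]*np.cos(p[2])-q[1]*np.sin(p[2]),p[1]+q[0]*np.sin(p[2])+q[1]*np.cos(p[2])])
res=least_squares(lambda p:np.concatenate([f(p,G[k])-W[k][:2] for k in G]),[400,-50,-.2])
p=res.x;print(p[:2],np.degrees(p[2]))
for k in G:print(k,W[k].round(1),(f(p,G[k])-W[k][:2]).round(1),"scene px",proj(c,[*f(p,G[k]),G[k][2]]).round(1))
# knob triangulated
o1,d1=ray(s,245.4,197.9);o2,d2=ray(c,296.5,179)
A=np.stack([d1,-d2],1);t=np.linalg.lstsq(A,o2-o1,rcond=None)[0];print("knob tri",o1+t[0]*d1,o2+t[1]*d2)
o1,d1=ray(s,284.2,241);print("brass mid pred",proj(s,[*f(p,(0,80)),51]),proj(c,[*f(p,(0,80)),51]))
E
```

```text
[488.32147633 -93.94196427] 16.448160127483856
roller [ 515.6 -187.7   56.6] [0.2 0.6] scene px [215.9 280.2]
crest [471.7 -37.8  53.4] [-0.2  0.8] scene px [238.2 221.8]
dial [552.1  12.1  88. ] [0.8 0.1] scene px [280.5 211.9]
knob [554.2  72.3 137.5] [-0.9 -1.6] scene px [294.3 179.8]
knob tri [554.16927381  72.28091464 137.75509641] [556.84550938  74.48174158 138.45373188]
brass mid pred [286.11665518 241.14506839] [240.92246295 215.42311119]
```

View pics/scenecrop.png

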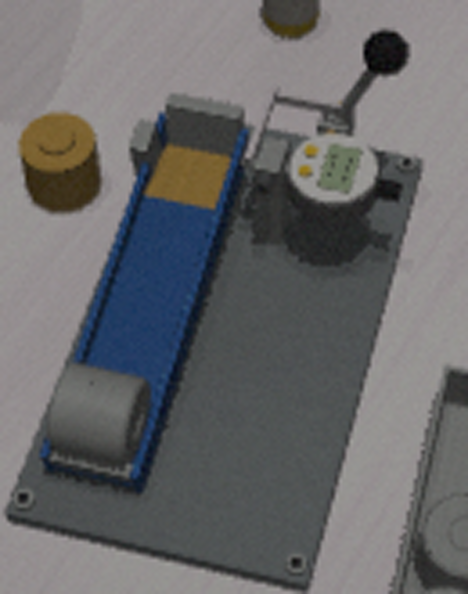

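Both views agree to 1–2 mm. The gutter origin is about (488, -94) with yaw 16.45°. Now I go to standoff behind the roller with the fingers shut.

>>> move_arm:
  motion: "2.5 3 0 0 0 -1; 5.5 6 0 0 0 -2; 8.5 9 0 0 0 -3; 11.5 12 0 0 0 -4; 14.5 15 0 0 0 -5; 17.5 18 0 0 0 -6; 20.5 21 0 0 0 -7; 23.5 24.5 0 0 0 -7.7; 26.5 28 0 0 0 -7.7; 28.7 30.3 0 0 0 -7.7"
  fingers: 0
  squeeze: 20

```text
time: 0.93
tool_pos: [531.0, -244.9, 230.9]
tcp_rot: [-90.0, -0.0, -163.5]
ft_force: [-0.2, -0.1, -0.0]
finger_gap: -0.2
```

>>> move_arm:
  motion: "0 0 0 0 0 0; 0 0 -2.5 0 0 0; 0 0 -5.5 0 0 0; 0 0 -8.5 0 0 0; 0 0 -11 0 0 0; 0 0 -13 0 0 0;  0 0 -13 0 0 0; 0 0 -13 0 0 0"

```text
time: 1.6
tool_pos: [529.0, -246.4, 99.9]
tcp_rot: [-90.2, -0.1, -163.5]
ft_force: [0.6, -0.2, 0.4]
finger_gap: 0.0
```

```bash
python3 - <<'E'
from h import *
q=readout.sense();print(q["tool_pos"],q["tcp_rot"],q["ft_force"],q["time"])
a=eyes.snapshot("wrist")["image"];b=eyes.snapshot("scene")["image"][150:330,140:340]
cv2.imwrite("pics/w1.png",np.vstack([cv2.resize(a,(400,300)),cv2.resize(b,(400,300*12//10),interpolation=cv2.INTER_CUBIC)[:300]]))
E
```

```text
[ 528.99539677 -246.35212285   99.8515613 ] [-9.01559440e+01 -1.48007184e-01 -1.63532878e+02] [ 0.57593912 -0.21145727  0.44250617] 1.6
```

View pics/w1.png

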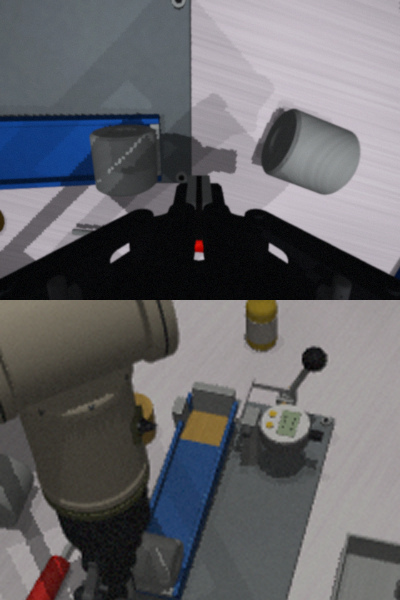

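The wrist view shows the closed fingers at (200,185), downhill of the roller at (125,160) and clear of the loose roller. I correct about 4 mm across and lower to roller height.

>>> move_arm:
  motion: "0.4 0.1 0 0 0 0; 0.4 0.1 -1.5 0 0 0; 0.4 0.1 -3 0 0 0; 0.4 0.1 -4.3 0 0 0; 0.4 0.1 -5.1 0 0 0; 0.4 0.1 -5.1 0 0 0; 0.2 0.8 -5.1 0 0 0; 0 1.4 -5.1 0 0 0; 0 1.4 -5.1 0 0 0"

```text
time: 2.45
tool_pos: [530.5, -231.9, 51.1]
tcp_rot: [-90.0, 0.0, -163.5]
ft_force: [-0.9, 0.6, -0.4]
finger_gap: 0.3
```

```bash
python3 - <<'E'
from h import *
q=readout.sense();print(q["tool_pos"],q["ft_force"])
s=eyes.snapshot("top");b=s["image"][165:285,290:450]
cv2.imwrite("pics/t2.png",cv2.resize(b,None,fx=5,fy=5,interpolation=cv2.INTER_CUBIC))
E
```

```text
[ 530.45864447 -231.94572091   51.12706878] [-0.93526976  0.56843365 -0.4260072 ]
```

View pics/t2.png

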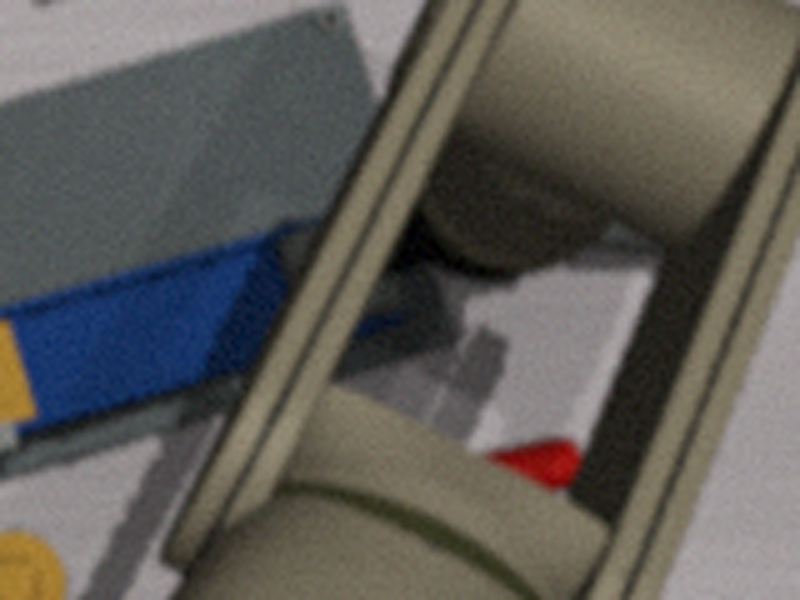

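The arm hides the roller in the top view. The numbers put the tip 1.4 mm off the middle line, with the face about 8 mm behind the roller. I start the push gently.

>>> move_arm:
  motion: "-0.05 0.2 -0.2 0 0 0; -0.1 0.4 -0.2 0 0 0; -0.2 0.55 -0.2 0 0 0; -0.25 0.7 -0.2 0 0 0; -0.3 0.9 -0.2 0 0 0; -0.35 1.05 -0.15 0 0 0; -0.4 1.25 -0.1 0 0 0; -0.45 1.45 -0.1 0 0 0; -0.5 1.65 -0.05 0 0 0; -0.55 1.85 -0.05 0 0 0"

```text
time: 3.33
tool_pos: [525.2, -214.8, 50.4]
tcp_rot: [-89.9, 0.1, -163.5]
ft_force: [1.9, -4.3, 2.9]
finger_gap: -0.0
```

```bash
cat > st.py <<'E'
from h import *
q=readout.sense();d=q["tool_pos"][:2]-[488.3,-93.9];y=np.radians(16.45)
print("gx %.1f gh %.1f z %.1f"%(d@[np.cos(y),np.sin(y)],d@[-np.sin(y),np.cos(y)],q["tool_pos"][2]),q["ft_force"].round(1),q["time"])
E
cat > pic.py <<'E'
import sys
from h import *
a=eyes.snapshot("wrist")["image"];b=eyes.snapshot("scene")["image"][150:330,140:340]
cv2.imwrite(sys.argv[1],np.hstack([cv2.resize(a,(400,300)),cv2.resize(b,(333,300),interpolation=cv2.INTER_CUBIC)]))
E
python3 st.py; python3 pic.py pics/p3.png
```

```text
gx 1.2 gh -126.4 z 50.4 [ 1.9 -4.3  2.9] 3.3333
```

View pics/p3.png

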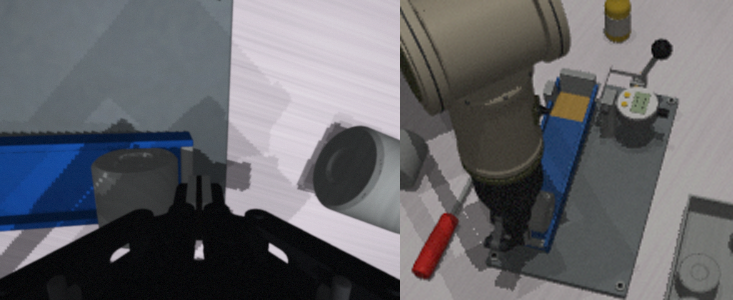

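Contact is made at about 5 N and the roller is moving uphill between the rails. I continue steadily at about 42 mm/s.

>>> move_arm:
  motion: "-0.1 0.3 0.05 0 0 0; -0.2 0.65 0.1 0 0 0; -0.3 1 0.15 0 0 0; -0.4 1.35 0.2 0 0 0; -0.5 1.7 0.25 0 0 0; -0.6 2 0.3 0 0 0; -0.7 2.35 0.35 0 0 0; -0.8 2.7 0.4 0 0 0; -0.9 3.05 0.45 0 0 0; -1 3.4 0.5 0 0 0"

```text
time: 4.27
tool_pos: [514.6, -180.2, 54.9]
tcp_rot: [-90.0, -0.0, -163.5]
ft_force: [1.1, -3.4, 2.7]
finger_gap: 0.3
```

>>> move_arm:
  motion: "-0.1 0.35 0.05 0 0 0; -0.2 0.7 0.1 0 0 0; -0.3 1.05 0.15 0 0 0; -0.4 1.35 0.2 0 0 0; -0.5 1.7 0.25 0 0 0; -0.6 2.05 0.3 0 0 0; -0.7 2.4 0.35 0 0 0; -0.8 2.7 0.4 0 0 0; -0.9 3.05 0.45 0 0 0; -1 3.4 0.5 0 0 0"

```text
time: 5.1
tool_pos: [504.6, -146.2, 59.9]
tcp_rot: [-90.0, 0.0, -163.5]
ft_force: [1.2, -2.9, 2.4]
finger_gap: 0.5
```

```bash
python3 st.py; python3 pic.py pics/p4.png
```

```text
gx 0.9 gh -54.8 z 59.9 [ 1.2 -2.9  2.4] 5.1
```

View pics/p4.png

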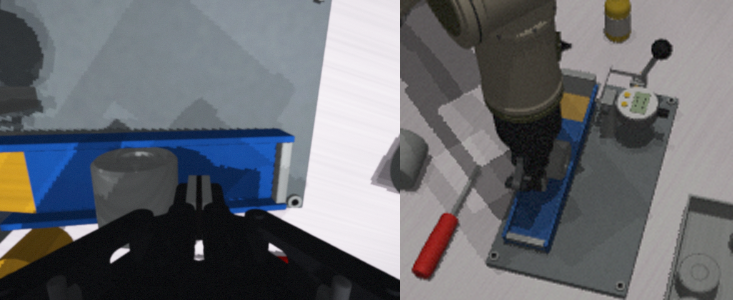

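Mid-slope, the roller stays in contact at (135,185) in the wrist half, with the crest at (35,180). I continue with two calls, then slow down.

>>> move_arm:
  motion: "-0.1 0.35 0.05 0 0 0; -0.2 0.7 0.1 0 0 0; -0.3 1.05 0.15 0 0 0; -0.4 1.35 0.2 0 0 0; -0.5 1.7 0.25 0 0 0; -0.6 2.05 0.3 0 0 0; -0.7 2.4 0.35 0 0 0; -0.8 2.7 0.4 0 0 0; -0.9 3.05 0.45 0 0 0; -1 3.4 0.5 0 0 0"

```text
time: 6.03
tool_pos: [494.6, -112.2, 64.8]
tcp_rot: [-90.0, -0.0, -163.5]
ft_force: [1.7, -3.0, 1.0]
finger_gap: -0.1
```

>>> move_arm:
  motion: "-0.1 0.3 0.05 0 0 0; -0.2 0.6 0.1 0 0 0; -0.3 0.9 0.15 0 0 0; -0.35 1.2 0.2 0 0 0; -0.45 1.5 0.25 0 0 0; -0.55 1.8 0.3 0 0 0; -0.6 2.05 0.3 0 0 0; -0.7 2.3 0.35 0 0 0; -0.75 2.55 0.4 0 0 0; -0.8 2.75 0.4 0 0 0"

```text
time: 6.87
tool_pos: [486.7, -84.7, 68.9]
tcp_rot: [-90.0, -0.0, -163.5]
ft_force: [1.3, -3.8, 1.7]
finger_gap: -0.2
```

```bash
python3 st.py; python3 pic.py pics/p5.png
```

```text
gx 1.0 gh 9.3 z 68.9 [ 1.3 -3.8  1.7] 6.8667
```

View pics/p5.png

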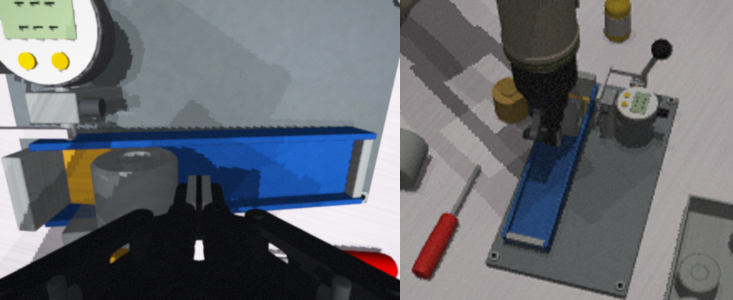

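The roller is almost at the crest. I go slowly over it at about 18 mm/s.

>>> move_arm:
  motion: "-0.05 0.15 0 0 0 0; -0.1 0.3 0 0 0 0; -0.15 0.45 0.05 0 0 0; -0.15 0.6 0.05 0 0 0; -0.2 0.75 0.1 0 0 0; -0.25 0.9 0.1 0 0 0; -0.3 1.05 0.1 0 0 0; -0.35 1.2 0.1 0 0 0; -0.4 1.35 0.1 0 0 0; -0.45 1.5 0.1 0 0 0"

```text
time: 7.8
tool_pos: [481.6, -69.4, 69.3]
tcp_rot: [-90.1, -0.1, -163.5]
ft_force: [-0.9, -0.6, -1.2]
finger_gap: -0.0
```

>>> move_arm:
  motion: "-0.05 0.15 0 0 0 0; -0.1 0.3 0 0 0 0; -0.15 0.45 0 0 0 0; -0.15 0.55 0 0 0 0; -0.2 0.6 0 0 0 0; -0.2 0.6 0 0 0 0; -0.2 0.6 0 0 0 0; -0.2 0.6 0 0 0 0; -0.2 0.6 0 0 0 0; -0.2 0.6 0 0 0 0"

```text
time: 8.63
tool_pos: [480.3, -64.1, 69.8]
tcp_rot: [-90.0, 0.0, -163.5]
ft_force: [-0.0, -0.1, -0.8]
finger_gap: -0.1
```

```bash
python3 st.py; python3 pic.py pics/p6.png
```

```text
gx 0.8 gh 30.8 z 69.8 [-0.  -0.1 -0.8] 8.6333
```

View pics/p6.png

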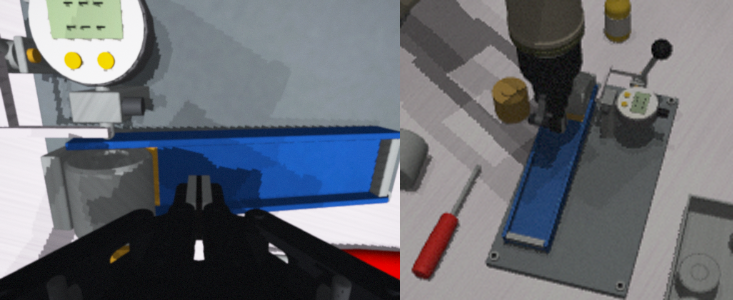

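The roller now lies in the nest against the stop at (105,190), clear of the fingers, and the force is about 0. Next: back off, rise, and go over to the far side of the knob.

>>> move_arm:
  motion: "0.3 -1 0.3 0 0 0; 0.3 -1 3.5 0 0 0; 0.3 -1 7 0 0 0; 0.3 -1 10.5 0 0 0; 0.3 -1 13.5 0 0 0; 2 1 14 0 0 0; 4.5 4 14 0 0 0; 7 7 14 0 0 0; 9.3 10.5 14 0 0 0; 11.2 14.6 14 0 0 0"

```text
time: 9.57
tool_pos: [592.6, 78.8, 210.2]
tcp_rot: [-90.0, 0.1, -163.6]
ft_force: [1.4, 0.1, 0.1]
finger_gap: 0.0
```

>>> move_arm:
  motion: "0 0 0 0 0 0; 0 0 0 0 0 0; 0 0 -2.5 0 0 0; 0 0 -5 0 0 0; 0 0 -7.5 0 0 0; 0 0 -8.3 0 0 0; 0 0 -8.3 0 0 0"

```text
time: 10.15
tool_pos: [588.4, 77.1, 124.0]
tcp_rot: [-90.1, -0.3, -163.6]
ft_force: [-0.6, 0.6, -0.1]
finger_gap: -0.0
```

```bash
python3 st.py; python3 pic.py pics/p7.png
```

```text
gx 144.5 gh 135.6 z 124.0 [-0.6  0.6 -0.1] 10.15
```

View pics/p7.png

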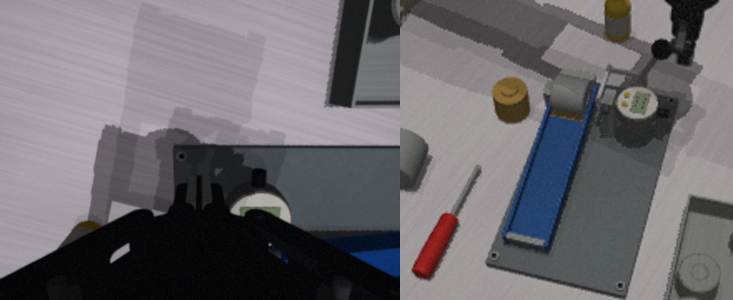

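The roller rests at the stop at (570,95). The fingers stand just beyond the knob at (662,48), on the side away from the gutter. Now I push the lever along -x of the gutter frame.

>>> move_arm:
  motion: "-0.1 0.4 0.2 0 0 0; -0.5 0.3 0.2 0 0 0; -0.9 0.2 0.2 0 0 0; -1.25 0.05 0.2 0 0 0; -1.65 -0.05 0.2 0 0 0; -2.05 -0.2 0.2 0 0 0; -2.4 -0.3 0.2 0 0 0; -2.8 -0.4 0.2 0 0 0; -3.2 -0.5 0.2 0 0 0; -3.6 -0.65 0.2 0 0 0"

```text
time: 11.08
tool_pos: [554.1, 72.0, 128.6]
tcp_rot: [-90.0, -0.0, -163.5]
ft_force: [2.6, -0.7, 1.7]
finger_gap: -0.3
```

>>> move_arm:
  motion: "-0.4 -0.1 0 0 0 0; -0.75 -0.2 0 0 0 0; -1.15 -0.35 0 0 0 0; -1.5 -0.45 0 0 0 0; -1.9 -0.55 0 0 0 0; -2.2 -0.65 0 0 0 0; -2.5 -0.75 0 0 0 0; -2.7 -0.8 0 0 0 0; -2.8 -0.85 0 0 0 0; -2.8 -0.85 0 0 0 0"

```text
time: 11.92
tool_pos: [526.3, 63.5, 128.7]
tcp_rot: [-90.0, -0.0, -163.5]
ft_force: [0.7, -0.5, 0.2]
finger_gap: -0.4
```

```bash
python3 st.py
```

```text
gx 81.1 gh 140.2 z 128.7 [ 0.7 -0.5  0.2] 11.9167
```

>>> move_arm:
  motion: "-0.2 -0.05 0 0 0 0; -0.4 -0.1 0 0 0 0; -0.5 -0.15 0 0 0 0; -0.6 -0.2 0 0 0 0; -0.7 -0.2 0 0 0 0; -0.7 -0.2 0 0 0 0; -0.7 -0.2 0 0 0 0"

```text
time: 12.5
tool_pos: [521.8, 62.3, 129.0]
tcp_rot: [-90.0, 0.3, -163.5]
ft_force: [14.3, 3.4, -10.2]
finger_gap: 0.0
```

```bash
python3 st.py
```

```text
gx 76.4 gh 140.3 z 129.0 [ 14.3   3.4 -10.2] 12.5
```

The force has jumped to 15 N at gx 76, so the lever is on its end stop. I back off along +x, rise clear, and check.

>>> move_arm:
  motion: "0.4 0.1 0 0 0 0; 1 0.3 0 0 0 0; 2 0.6 0 0 0 0; 4 1.2 0 0 0 0; 4 1.2 3 0 0 0; 4 1.2 6 0 0 0; 4 1.2 9 0 0 0; 7 4 12 0 0 0; 7 4 12 0 0 0; 7 4 12 0 0 0"

```text
time: 13.33
tool_pos: [592.0, 102.9, 251.9]
tcp_rot: [-90.0, 0.3, -163.5]
ft_force: [-0.3, 0.2, -0.2]
finger_gap: 0.1
```

```bash
python3 st.py; python3 - <<'E'
from h import *
c=eyes.snapshot("scene");t=eyes.snapshot("top")
a=c["image"][165:330,190:320];b=t["image"][165:275,230:390]
cv2.imwrite("pics/p8.png",np.hstack([cv2.resize(a,(355,450)),cv2.resize(b,(440,450*3025//4500)).copy() if 0 else cv2.copyMakeBorder(cv2.resize(b,(440,302)),0,148,0,0,cv2.BORDER_CONSTANT)]))
y=np.radians(16.45)
f=lambda gx,gh:np.array([488.3+gx*np.cos(y)-gh*np.sin(y),-93.9+gx*np.sin(y)+gh*np.cos(y)])
for n,s in(("scene",c),("top",t)):
    print(n,"pred nest",proj(s,[*f(0,83.5),76]).round(1),"knob over",proj(s,[*f(49,139.5),137]).round(1))
E
```

```text
gx 155.2 gh 159.4 z 251.9 [-0.3  0.2 -0.2] 13.3333
scene pred nest [240.7 207.4] knob over [267.7 175.1]
top pred nest [284.6 240.4] knob over [253.8 223.8]
```

View pics/p8.png

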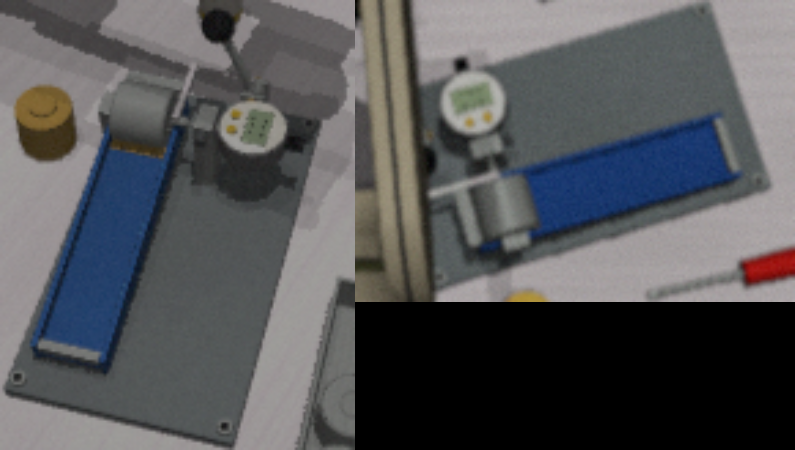

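The roller is at scene (241.6,206) and top (284.5,240.3), within 2 px of the predicted nest. The knob is at scene (269.5,174), against (267.7,175) predicted for fully over. The bystanders are unmoved where visible, and the arm is clear.

```bash
python3 -c "
from h import *
print(r.hand_in())"
```

```text
the job is handed in; nothing more can be done
None
```

I pushed the roller up the gutter with the closed fingertips, at about 3–5 N and no more than about 42 mm/s. It went slowly over the crest and rolled down against the stop in the nest. I then pushed the lever over until it met its end stop, where the force rose to about 15 N, and moved the arm clear. I handed in with the clock at about 13.4 s; no verdict was reported.

**Last checks:**
- **Roller:** it was within 1–2 px of the predicted nest position in both the scene and top views.
- **Lever:** the knob was about 2 px from its predicted fully-over position in the scene view. The same small offset showed at the start, so I put it down to calibration. In the top view the arm partly hid the knob, so only one view confirmed it.
- **Bystanders:** I judged these by eye only. The master and screwdriver looked unmoved in the last picture. Only a corner of the tray showed there, and the oil bottle was behind the knob. The arm and fingers did not touch any of them as far as I could see.
- **Arm:** the wrist force read about 0 and the gripper stood clear of everything.

One disagreement: measured tool positions were up to about 4 mm off the commanded ones right after fast moves. I corrected for this before making contact.

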